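# Sift the coral discs from the silver medallions

### The arm

A 6-joint arm with a two-finger parallel gripper is mounted at the origin on the work surface. World frame = base frame: x ahead of the robot, y to its left, z up, the work surface at z = 0. Lengths are in m, angles in degrees, forces in N, time in s.
With the tool pointing down it reaches from about 0.25 to 0.725 m from the base axis. Payload 9.7 kg.
Tool frame: the origin (TCP) lies at the very end of the fingers, on their centre line; the grasp point (between the pads) lies grasp_offset behind it (grasp_offset is the distance from the TCP to the grasp point, in m); z points along the fingers, y is the line along which they close (so a half turn about z gives the same grasp; the last joint's range is limited). The gripper opens to 85 mm and grips with 20 to 120 N. Pads are 22 mm wide; open, the fingers measure 114 mm over their backs; the gripper's body (76 mm by 85 mm) begins 54 mm behind the grasp point. The pads swing forward as they close: fully open they stand 13 mm farther back than shut.
Start: joints at [-70.359, 4.979, 10.078, 95.1, 0, 90], TCP at [0.185, -0.518, 0.231] pointing down, gripper open.
Joint ranges: [-179.16, 179.16], [-48.56, 103.87], [-65.8, 70.77], [-126.05, 130.52], [-82.76, 87.17], [-180, 180]. Speed limits (degrees/s): [127.2, 127.2, 147.25, 180, 180, 180].

### API

Orientations are given as [roll, pitch, yaw] about the fixed x, y, z axes, in that order (R = Rz(yaw) Ry(pitch) Rx(roll)).
In Python, from workcell import get_obs, camera, calibration, job_done, recognise, cut_out, mark_of, grasp_offset gives the robot as it stands.
- The arm moves only by the tool servo_tool, never from a script. Its argument "moves" is a list of rows, each a list of 3 entries, a list of its own where there are three numbers: the turn, a rotation vector about the tool's x, y, z in degrees, then the shift along the tool's x, y, z in m, then the opening in per cent of the stroke, from 0 (shut) to 100 (fully open). In form: [[[ax, ay, az], [x, y, z], claw], ...]. A call has 1 to 12 rows; each row shifts and turns the commanded pose from where the row before left it, along the tool's axes as they then stand; what a row does not reach is not made up. A row lasts 1/10 s, in which the tool goes at most 50 mm and 8.59 degrees, less where a joint would pass 70% of its speed; a pose out of reach is approached as far as the arm can. A call is refused whole if a number of a shift passes 0.05 or a number of a turn 8.59, either way. A call with a gripper value outside its range is refused whole. The fingers move at their own pace and stop on an object; "force" is the grip in N (left out, the last holds). Time passes only in rows, so rows that do not move let the fingers close. It gives the time, the measured TCP pose, the force, the opening and the grip force at its end, in the units of the state.
- get_obs(): the state, without advancing time (a new reading comes with each control period).
- camera(name): name is "scene" or "top"; returns (picture, depth): 400x640x3 uint8, red, green, blue; 400x640 float32, m along the optical axis (not along the pixel's ray), 0 where there is no reading.
- calibration(name): a dict with "camera_matrix" (3x3 intrinsics, pixels), "dist" ([k1, k2, p1, p2, k3] as OpenCV has them; the pictures are not rectified), "R" (3x3) and "t" (3): a world point X has camera coordinates R X + t. Camera axes: x right, y down, z forward; pixel columns grow to the right and rows downward; lengths in m; the calibration is good to about 2 mm. A picture is of the moment at which its call begins. calibration takes no time and is no camera call.
- job_done(): hands the job in; it is judged then, once.
Trained networks look in the newest picture that a camera, given by its name, has taken for a name from the list of things; names that differ only in an ending like _2 or _b are one class to them, and where a whole thing is asked for, a point or a joint stands for the part that bears it (a point fixed in the world has none). Each returns a list of dicts, best first, with "score" (0 to 1); they miss things now and then, are a little off and sometimes report something else, mostly with a low value. They report only what shows in the picture. A call takes as long as a camera call. They do not tell look-alikes from the thing itself.
- recognise(name, camera): "xyz" ([x, y, z] in m, in the coordinates of the camera as it stood for that picture, good to about 4 mm: the middle of the surface that is visible of it).
- cut_out(name, camera): "mask" (400x640 bool, what is visible of it).
- mark_of(name, camera): "xyz" ([x, y, z] in m, in the coordinates of the camera as it stood for that picture, good to about 4 mm: a listed point, or the origin of a listed thing).
The state is a dict: "time": time; "q": joint angles; "qd": joint speeds; "joint_efforts": joint torques, N m; "ee_pos": TCP position; "tcp_rot": TCP orientation; "wrist_force": force on the tool from outside, world axes, zero at the start; "torque": the same for the moment, N m; "opening": finger opening in m; "grasp_force": force on a finger pad.
Only numpy, scipy, OpenCV 4.12 (cv2) and the standard library are available. Lean on these libraries where they do the work, as an engineer would, in place of code of your own. Each camera call takes 0.05 s, during which the arm holds its last target. There are 200 camera calls.

### The job

Take the brass sieve by its handle from the grey block, carry it level and set it gently on the rails of the sifting box. Holding it down on the rails, shake it side to side between the two sprung stops, knocking the red one first and then the blue one, firmly but never driving a stop hard in, until all four small coral discs have dropped into the blue tray and only the three large silver discs are left in the sieve. Leave the sieve lying on the rails, let go, and leave the other things on the bench where they are.

Things in the scene. Friction and masses are not known exactly. Their poses are not given: they have to be found in the camera images.
- sieve_grip (a point): Grip point of the brass sieve's upright dark wooden handle, a post 36 mm long (x), 14 mm thick (y: pinch across this), 72 mm tall from the sieve's underside, in the sieve's centre. This point is 52 mm above the underside, 20 mm below the post's top; z up. Sieve: loose open tray 137 mm (x) by 148 mm (y), about 350 g plus 170 g of discs, walls 6 mm thick, 28 mm high.
- sieve_floor (a point): Centre of the sieve's floor, on its upper face, 4 mm above its underside; axes as the grip point. Floor solid for |y| under 20 mm, a grid of 21 to 23 mm square openings (10 mm slots at the corners) for |y| 20 to 68 mm. Polished (friction about 0.2): discs slide when the sieve is accelerated, stopped or struck sharply along y; when it moves slowly and smoothly they stay.
- sift_box: Wooden sifting box fixed to the table, 168 mm (x) by 290 mm (y). Origin: centre of its underside, z up. Two rails along y, flat tops 45 mm above the origin at |x| 64 to 84 mm, carry the sieve's two ends (its x = +-68.5 mm); it slides on them along y. Blue catching tray between them, floor 6 mm up, open to |x| 64 mm.
- rail_mid (a point): Point midway between the rails, level with their tops; axes as the box. Guide lips 10 mm high at |x| 72.5 mm leave the sieve 4 mm of play in x when set down parallel to the box, either way round. With the sieve centred here it can slide 12 to 32 mm to each stop, differently at each end and in every run: the stops' places are not given and must be felt.
- stop_red (a joint): Red spring plunger, 18 mm round, at the box's +y end on its centre line, 18 mm above the rails, facing the middle. Value: how far it is pushed in (m), 0 untouched, 9 mm its solid end. Spring 5 N per mm. A good knock is 1 to 3 mm (5 to 15 N); more than 5 mm (25 N) is too hard.
- stop_blue (a joint): Blue spring plunger at the box's -y end; otherwise the same as the red one.
- small_1_center (a point): Centre of small coral-red disc 1 of 4: 16 mm across, 6 mm thick, 12 g, starts lying flat on the solid middle strip of the sieve's floor beside the handle; it fits through the openings.
- small_2_center (a point): Centre of small coral-red disc 2 of 4: 16 mm across, 6 mm thick, 12 g, starts lying flat on the solid middle strip of the sieve's floor beside the handle; it fits through the openings.
- small_3_center (a point): Centre of small coral-red disc 3 of 4: 16 mm across, 6 mm thick, 12 g, starts lying flat on the solid middle strip of the sieve's floor beside the handle; it fits through the openings.
- small_4_center (a point): Centre of small coral-red disc 4 of 4: 16 mm across, 6 mm thick, 12 g, starts lying flat on the solid middle strip of the sieve's floor beside the handle; it fits through the openings.
- large_1_center (a point): Centre of large silver disc 1 of 3: 34 mm across, 6 mm thick, 40 g, starts lying flat on the sieve's grid; too big for the openings.
- large_2_center (a point): Centre of large silver disc 2 of 3: 34 mm across, 6 mm thick, 40 g, starts lying flat on the sieve's grid; too big for the openings.
- large_3_center (a point): Centre of large silver disc 3 of 3: 34 mm across, 6 mm thick, 40 g, starts lying flat on the sieve's grid; too big for the openings.
- stand: Low grey felt block, 160 mm (x) by 170 mm (y), 20 mm high, fixed; the sieve starts on it. Origin: centre of its underside.
- bangle: Bystander, loose: narrow silver bangle lying flat, 68 mm across, 14 mm high. Origin: centre of its underside.
- polish_jar: Bystander, loose: small pale polish jar with black cap, 48 mm across, 50 mm high. Origin: centre of its underside.
- ring_box: Bystander, loose: black ring box 50 x 50 x 38 mm. Origin: centre of its underside.
- driver: Bystander, loose: screwdriver 160 mm long, lying. Origin at its underside.
- loupe: Bystander, loose: black eye loupe, 28 mm across, 26 mm high. Origin: centre of its underside.
- bangle_wide: Bystander, loose: wide silver bangle, 64 mm across, 30 mm high. Origin: centre of its underside.
Things that resemble listed ones, but are neither listed nor needed, are in the scene too. What is shaped like the part that bears large_3_center but black is not meant.

How it is judged (in metres and radians):
On the way, in this order (a step that is already met when the one before it is completed fails the run):
1. the sieve lies on the rails, both stops untouched and all four small discs still in it (z of sieve_grip in the frame of sift_box between 0.093 and 0.1 m and x of sieve_grip in the frame of sift_box between -0.008 and 0.008 m and y of sieve_grip in the frame of sift_box between -0.04 and 0.04 m and angle between sieve_grip's own z axis and vertical below 0.05 rad and value of joint each of stop_red, stop_blue below 0.0008 m and z of each of small_1_center, small_2_center, small_3_center, small_4_center in the frame of sieve_grip above -0.06 m), for 0.2 s.
2. the sieve, on the rails, has pushed in the red stop by at least 1 mm (5 N) (z of sieve_grip in the frame of sift_box between 0.093 and 0.1 m and x of sieve_grip in the frame of sift_box between -0.008 and 0.008 m and y of sieve_grip in the frame of sift_box between -0.04 and 0.04 m and angle between sieve_grip's own z axis and vertical below 0.05 rad and value of joint stop_red above 0.001 m).
3. the sieve, on the rails, has then pushed in the blue stop by at least 1 mm (5 N) (z of sieve_grip in the frame of sift_box between 0.093 and 0.1 m and x of sieve_grip in the frame of sift_box between -0.008 and 0.008 m and y of sieve_grip in the frame of sift_box between -0.04 and 0.04 m and angle between sieve_grip's own z axis and vertical below 0.05 rad and value of joint stop_blue above 0.001 m).
At the end, for the whole second after the job is handed in: The sieve lies flat on the rails (within 4 mm in height, level within 0.05 rad, between the lips), released; all four small discs lie in the box's tray, all three large discs lie in the sieve (z of sieve_grip in the frame of sift_box between 0.093 and 0.1 m and x of sieve_grip in the frame of sift_box between -0.008 and 0.008 m and y of sieve_grip in the frame of sift_box between -0.04 and 0.04 m and angle between sieve_grip's own z axis and vertical below 0.05 rad and x of small_1_center in the frame of sift_box between -0.066 and 0.066 m and y of small_1_center in the frame of sift_box between -0.14 and 0.14 m and z of small_1_center in the frame of sift_box between 0 and 0.035 m and x of small_2_center in the frame of sift_box between -0.066 and 0.066 m and y of small_2_center in the frame of sift_box between -0.14 and 0.14 m and z of small_2_center in the frame of sift_box between 0 and 0.035 m and x of small_3_center in the frame of sift_box between -0.066 and 0.066 m and y of small_3_center in the frame of sift_box between -0.14 and 0.14 m and z of small_3_center in the frame of sift_box between 0 and 0.035 m and x of small_4_center in the frame of sift_box between -0.066 and 0.066 m and y of small_4_center in the frame of sift_box between -0.14 and 0.14 m and z of small_4_center in the frame of sift_box between 0 and 0.035 m and x of large_1_center in the frame of sieve_grip between -0.064 and 0.064 m and y of large_1_center in the frame of sieve_grip between -0.07 and 0.07 m and z of large_1_center in the frame of sieve_grip between -0.052 and -0.022 m and x of large_2_center in the frame of sieve_grip between -0.064 and 0.064 m and y of large_2_center in the frame of sieve_grip between -0.07 and 0.07 m and z of large_2_center in the frame of sieve_grip between -0.052 and -0.022 m and x of large_3_center in the frame of sieve_grip between -0.064 and 0.064 m and y of large_3_center in the frame of sieve_grip between -0.07 and 0.07 m and z of large_3_center in the frame of sieve_grip between -0.052 and -0.022 m); the robot touches nothing.
It fails at once if a stop is driven in by more than 5 mm (25 N) (value of joint any of stop_red, stop_blue above 0.005 m).
It fails at once if the sieve is pressed or dropped on the box with more than 60 N (contact force between sieve and sift_box above 60 N).
It fails at once if a small disc drops out while the sieve is off the rails, or the sieve is lifted off the rails after sifting has begun ((z of small_1_center in the frame of sieve_grip below -0.062 m and z of sieve_grip in the frame of sift_box above 0.103 m) or (z of small_2_center in the frame of sieve_grip below -0.062 m and z of sieve_grip in the frame of sift_box above 0.103 m) or (z of small_3_center in the frame of sieve_grip below -0.062 m and z of sieve_grip in the frame of sift_box above 0.103 m) or (z of small_4_center in the frame of sieve_grip below -0.062 m and z of sieve_grip in the frame of sift_box above 0.103 m)).
It fails at once if a bystander is moved more than 20 mm (distance of any of bangle, polish_jar, ring_box, driver, loupe, bangle_wide from where it was at the start of the episode above 0.02 m).
It also fails if it takes over 54 s, if anything falls off the work surface, if the arm or the gripper's body presses on something with over 40 N, if the wrist force passes 120 N, or if a joint passes its speed limit or range.

## Working session

There is one attempt and no reset: what is moved stays moved. The work goes in short steps, Python scripts to look and compute and a tool call to move; the robot and the scene stay as the last step left them, time stands still between calls to the robot, and variables do not carry over. Pictures are saved under pics/ and viewed, at most 10 in all, crops included, and the job is handed in when it is done.

Besides the shell and the picture viewer there is one more tool, called after "Request:" as name([rows], argument=value, ...), one row to a line, values as JSON. servo_tool: Moves the arm, as the interface text tells. Its arguments: {"type":"object","properties":{"moves":{"type":"array"},"force":{"type":"number"}},"required":["moves"]}

```bash
mkdir -p pics
cat > h.py <<'E'
import numpy as np,cv2
from workcell import *
def w(c,p):
    k=calibration(c);return np.array(k["R"]).T@(np.array(p)-np.array(k["t"]))
def save(c,n):
    im,d=camera(c);cv2.imwrite(f"pics/{n}.png",im[:,:,::-1]);return im,d
def cloud(c,d,mask):
    k=calibration(c);v,u=np.nonzero(mask&(d>0));z=d[v,u]
    p=cv2.undistortPoints(np.stack([u,v],1).astype(float)[:,None],np.array(k["camera_matrix"]),np.array(k["dist"]))[:,0]
    return (np.c_[p*z[:,None],z]-np.array(k["t"]))@np.array(k["R"])
E
python3 - <<'E'
from h import *
np.set_printoptions(precision=4,suppress=True)
print(grasp_offset,get_obs())
for c in("top","scene"):
    save(c,c+"0")
    for n in("sieve_grip","sieve_floor","sift_box","rail_mid","stop_red","stop_blue","stand"):
        for r in mark_of(n,c)[:2]: print(c,n,round(r["score"],2),w(c,r["xyz"]))
_,d=camera("top")
for n in("sieve_grip","sift_box","stand"):
    for r in cut_out(n,"top")[:1]:
        P=cloud("top",d,r["mask"]);print(n,r["score"],P.min(0),P.max(0))
        m=r["mask"].astype(np.uint8)
        for lo in(-1,):
            print(cv2.minAreaRect((P[:,:2]*1000).astype(np.float32)))
E
```

```text
0.0187 {'time': 0.0, 'q': array([-70.359 ,   5.0096,  10.0366,  95.0992,   0.0004,  89.9991]), 'qd': array([-0.0011,  0.0211, -0.032 ,  0.0235,  0.0098, -0.114 ]), 'joint_efforts': array([  0.0008, -52.0388,  46.4798,   0.0162,   0.    ,   0.    ]), 'ee_pos': array([ 0.1848, -0.5178,  0.2306]), 'tcp_rot': array([-179.9278,   -0.0004,   19.6419]), 'wrist_force': array([ 0.5945, -0.1615, -0.1705]), 'torque': array([-0.0263,  0.0615,  0.0425]), 'grasp_force': 0.0, 'opening': 0.08544282398850653}
top sieve_grip 0.64 [ 0.6144 -0.1961  0.0256]
top sieve_grip 0.61 [ 0.5631 -0.1959  0.0678]
top sieve_floor 0.8 [ 0.5604 -0.1956  0.0264]
top sieve_floor 0.48 [ 0.5068 -0.2078  0.0286]
top sift_box 0.79 [ 0.547   0.1928 -0.001 ]
top rail_mid 0.92 [0.5511 0.1949 0.0483]Traceback (most recent call last):
  File "<stdin>", line 7, in <module>
ValueError: it knows: bangle, bangle_wide, driver, large_1_center, large_2_center, large_3_center, loupe, polish_jar, rail_mid, ring_box, sieve_floor, sieve_grip, sift_box, small_1_center, small_2_center, small_3
```

Run:
```python
from h import *
np.set_printoptions(precision=4,suppress=True)
c="scene";save(c,c+"0")
for n in("sieve_grip","sieve_floor","sift_box","rail_mid"):
    for r in mark_of(n,c)[:2]: print(c,n,round(r["score"],2),w(c,r["xyz"]))
im,d=camera("top")
for n in("sieve_grip","sift_box"):
    for r in cut_out(n,"top")[:2]:
        P=cloud("top",d,r["mask"]);print(n,r["score"],P.min(0),P.max(0))
        print(cv2.minAreaRect((P[:,:2]*1000).astype(np.float32)))
        Q=P[P[:,2]>.08];print("hi",len(Q)); 
        if len(Q)>5: print(Q.mean(0),cv2.minAreaRect((Q[:,:2]*1000).astype(np.float32)))
```

```text
scene sieve_grip 0.89 [ 0.5637 -0.1994  0.0751]
scene sieve_floor 0.94 [ 0.5623 -0.199   0.0254]
scene sift_box 0.83 [ 0.5496  0.1901 -0.0014]
scene sift_box 0.56 [0.5504 0.1933 0.0479]
scene rail_mid 0.92 [0.5492 0.1899 0.0454]
scene rail_mid 0.54 [ 0.5291 -0.1573  0.0232]
sieve_grip 0.77 [ 0.492  -0.2825  0.0168] [ 0.6359 -0.1238  0.0941]
((565.2972412109375, -203.1568603515625), (143.54443359375, 156.2105255126953), 1.2995901107788086)
hi 121
[ 0.5609 -0.1982  0.0901] ((561.7151489257812, -199.39015197753906), (35.414451599121094, 14.82726764678955), 2.963371992111206)
sift_box 0.6 [ 0.4555  0.0422 -0.0035] [0.6529 0.3626 0.0781]
((557.733154296875, 203.905517578125), (317.1241760253906, 182.36038208007812), 85.61802673339844)
hi 0
```

View pics/top0.png

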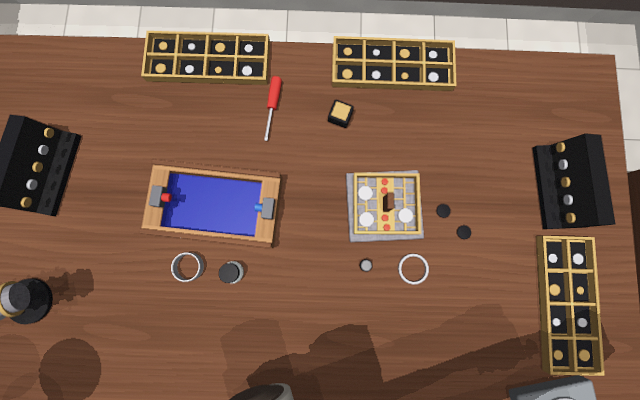

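View pics/scene0.png

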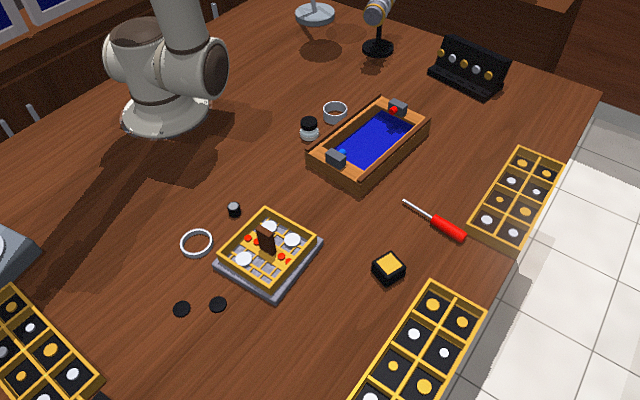

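```bash
cat > m.py <<'E'
from h import *
np.set_printoptions(precision=4,suppress=True)
def rect(Q):
    r=cv2.minAreaRect((Q*1000).astype(np.float32));return r
def clean(m): 
    n,l,s,_=cv2.connectedComponentsWithStats(m.astype(np.uint8),connectivity=4);return l==1+np.argmax(s[1:,4])
def box(c,d):
    P=cloud(c,d,d>0);s=(abs(P[:,0]-.55)<.13)&(abs(P[:,1]-.192)<.19)
    P=P[s];Q=P[(P[:,2]>.038)&(P[:,2]<.062)];return P,Q
E
python3 - <<'E'
from m import *
from scipy.optimize import minimize
for c in("top","scene"):
    im,d=camera(c)
    P,Q=box(c,d);print(c,"box",len(Q),rect(Q[:,:2]),np.percentile(Q[:,2],[5,50,95]))
    S=P[(P[:,2]>.064)];print("stops top",len(S))
    for lo in(S[S[:,1]>.19],S[S[:,1]<.19]): print(lo.mean(0),rect(lo[:,:2]))
    A=cloud(c,d,d>0);A=A[(abs(A[:,0]-.563)<.12)&(abs(A[:,1]+.2)<.12)]
    W=A[(A[:,2]>.036)&(A[:,2]<.056)];print("rim",rect(W[:,:2]))
    W=A[(A[:,2]>.082)];print("post",rect(W[:,:2]),np.percentile(W[:,2],95))
    W=A[(A[:,2]>.008)&(A[:,2]<.03)];print("stand",rect(W[:,:2]))
print(cv2.__version__)
E
```

```text
top box 3906 ((550.5074462890625, 194.10775756835938), (292.8678894042969, 168.9237060546875), 85.58863830566406) [0.0425 0.0459 0.0564]
stops top 630
[0.5584 0.3026 0.0733] ((558.3917846679688, 299.7971496582031), (41.576534271240234, 45.31898498535156), 85.14488220214844)
[0.5398 0.0669 0.0733] ((540.6162719726562, 71.45149230957031), (39.740135192871094, 45.0825309753418), 84.83642578125)
rim ((562.25244140625, -199.67825317382812), (137.45506286621094, 149.0870819091797), 1.3436044454574585)
post ((561.395263671875, -198.96998596191406), (35.81417465209961, 14.478353500366211), 3.8922901153564453) 0.09322502474420108
stand ((538.7830200195312, -200.06610107421875), (203.26268005371094, 170.57119750976562), 4.264219284057617)
scene box 2813 ((530.1109619140625, 192.35011291503906), (294.6757507324219, 211.6916046142578), 85.49791717529297) [0.0404 0.0461 0.0563]
stops top 428
[0.5613 0.2982 0.0723] ((558.5890502929688, 296.3998107910156), (40.313438415527344, 47.077205657958984), 87.90299987792969)
[0.5428 0.0612 0.0723] ((541.5470581054688, 68.31024932861328), (41.00313186645508, 46.315189361572266), 85.75125122070312)
rim ((562.5261840820312, -201.14173889160156), (140.5301055908203, 150.77503967285156), 0.9678598642349243)
post ((563.2939453125, -202.18869018554688), (36.283592224121094, 14.580772399902344), 2.434570074081421) 0.09292239824093831
stand ((539.1666259765625, -203.2686004638672), (205.50955200195312, 170.568603515625), 4.707516670227051)
4.12.0
```

Request:
servo_tool([
  [[0,0,6.1],[0,0,0],100],
  [[0,0,6.1],[0,0,0],100],
  [[0,0,6.1],[0,0,0],100],
  [[0,0,0],[0.03,-0.026,0],100],
  [[0,0,0],[0.035,-0.028,0],100],
  [[0,0,0],[0.035,-0.028,0],100],
  [[0,0,0],[0.035,-0.028,0],100],
  [[0,0,0],[0.035,-0.028,0],100],
  [[0,0,0],[0.035,-0.028,0],100],
  [[0,0,0],[0.035,-0.028,0],100],
  [[0,0,0],[0.035,-0.028,0],100],
  [[0,0,0],[0.035,-0.028,0],100],
], force=60)

```text
time: 1.95
ee_pos: [0.4902, -0.2594, 0.2314]
tcp_rot: [180.0, -0.0, 1.3]
wrist_force: [0.5, -1.3, -0.6]
opening: 0.0853
grasp_force: 0.0
```

Request:
servo_tool([
  [[0,0,0],[0.025,-0.02,0],100],
  [[0,0,0],[0.025,-0.02,0.01],100],
  [[0,0,0],[0.0232,-0.0183,0.03],100],
  [[0,0,0],[0,0,0.03],100],
  [[0,0,0],[0,0,0.03],100],
  [[0,0,0],[0,0,0.03],100],
  [[0,0,0],[0,0,0.025],100],
  [[0,0,0],[0,0,0.015],100],
  [[0,0,0],[0,0,0.007],100],
  [[0,0,0],[0,0,0],100],
])

```text
time: 2.95
ee_pos: [0.5606, -0.2008, 0.054]
tcp_rot: [-180.0, 0.0, 1.3]
wrist_force: [0.1, 0.0, 0.4]
opening: 0.0856
grasp_force: 0.0
```

Run:
```python
from h import *
im,_=camera("scene");cv2.imwrite("pics/s1.png",cv2.resize(im[170:330,190:350,::-1],None,fx=3,fy=3,interpolation=2))
```

```text
(no output)
```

View pics/s1.png

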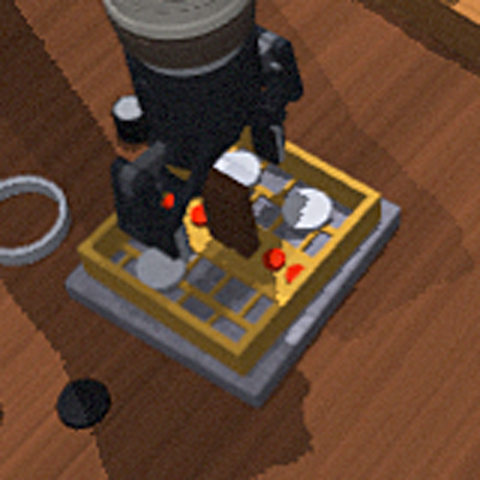

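Request:
servo_tool([
  [[0,0,0],[0.0015,-0.001,0],70],
  [[0,0,0],[0,0,0],45],
  [[0,0,0],[0,0,0],30],
  [[0,0,0],[0,0,0],22],
  [[0,0,0],[0,0,0],18],
  [[0,0,0],[0,0,0],15],
  [[0,0,0],[0,0,0],12],
  [[0,0,0],[0,0,0],8],
  [[0,0,0],[0,0,0],0],
  [[0,0,0],[0,0,0],0],
], force=50)

```text
time: 4.0
ee_pos: [0.5623, -0.1998, 0.0545]
tcp_rot: [180.0, -0.0, 1.3]
wrist_force: [-0.7, 0.6, 3.3]
opening: 0.0135
grasp_force: 49.1
```

Request:
servo_tool([
  [[0,0,0],[0,0,-0.002],0],
  [[0,0,0],[0,0,-0.005],0],
  [[0,0,0],[0,0,-0.008],0],
  [[0,0,0],[0,0,-0.012],0],
  [[0,0,0],[0,0,-0.012],0],
  [[0,0,0],[0,0,-0.012],0],
  [[0,0,0],[0,0,-0.012],0],
  [[0,0,0],[0,0,-0.01],0],
  [[0,0,0],[0,0,-0.008],0],
  [[0,0,0],[0,0,-0.006],0],
  [[0,0,0],[0,0,-0.003],0],
  [[0,0,0],[0,0,0],0],
])

```text
time: 5.2
ee_pos: [0.5623, -0.1998, 0.1445]
tcp_rot: [180.0, -0.0, 1.3]
wrist_force: [-0.3, -0.9, -4.8]
opening: 0.0135
grasp_force: 48.8
```

Run:
```python
from h import *
im,_=camera("scene");cv2.imwrite("pics/s2.png",cv2.resize(im[100:330,170:400,::-1],None,fx=2.5,fy=2.5,interpolation=2))
```

```text
(no output)
```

View pics/s2.png

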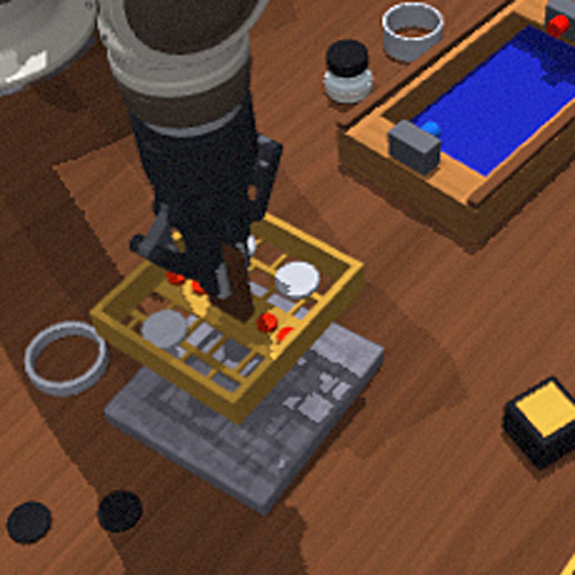

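Request:
servo_tool([
  [[0,0,0],[0,-0.002,0],0],
  [[0,0,0],[0,-0.004,0],0],
  [[0,0,0],[0,-0.006,0],0],
  [[0,0,0],[0,-0.008,0],0],
  [[0,0,0],[0,-0.01,0],0],
  [[0,0,0],[0,-0.012,0],0],
  [[0,0,0],[0,-0.014,0],0],
  [[0,0,0],[0,-0.016,0],0],
  [[0,0,0],[0,-0.016,0],0],
  [[0,0,0],[0,-0.016,0],0],
  [[0,0,0],[0,-0.016,0],0],
  [[0,0,0],[0,-0.016,0],0],
])

```text
time: 6.45
ee_pos: [0.559, -0.0623, 0.1443]
tcp_rot: [-180.0, -0.0, 1.4]
wrist_force: [-0.6, -0.6, -4.8]
opening: 0.0132
grasp_force: 48.8
```

Request:
servo_tool([
  [[0,0,0],[0,-0.016,0],0],
  [[0,0,0],[0,-0.016,0],0],
  [[0,0,0],[0,-0.016,0],0],
  [[0,0,0],[0,-0.016,0],0],
  [[0,0,0],[0,-0.016,0],0],
  [[0,0,0],[0,-0.016,0],0],
  [[0,0,0],[0,-0.016,0],0],
  [[0,0,0],[0,-0.016,0],0],
  [[0,0,0],[0,-0.016,0],0],
  [[0,0,0],[0,-0.014,0],0],
  [[0,0,0],[0,-0.013,0],0],
  [[0,0,0],[0,-0.012,0],0],
])

```text
time: 7.65
ee_pos: [0.5545, 0.0685, 0.1461]
tcp_rot: [-177.8, 0.0, 6.0]
wrist_force: [0.5, 0.4, -6.0]
opening: 0.0136
grasp_force: 48.9
```

Request:
servo_tool([
  [[0,0,0],[-0.0005,-0.011,0],0],
  [[0,0,0],[-0.001,-0.01,0],0],
  [[0,0,0],[-0.001,-0.009,0],0],
  [[0,0,0],[-0.0009,-0.008,0],0],
  [[0,0,0],[0,-0.008,0],0],
  [[0,0,0],[0,-0.007,0],0],
  [[0,0,0],[0,-0.006,0],0],
  [[0,0,0],[0,-0.005,0],0],
  [[0,0,0],[0,-0.004,0],0],
  [[0,0,0],[0,-0.003,0],0],
  [[0,0,0],[0,-0.002,0],0],
  [[0,0,0],[0,0,0],0],
])

```text
time: 8.85
ee_pos: [0.5464, 0.1054, 0.1497]
tcp_rot: [-176.3, 0.0, 9.1]
wrist_force: [0.2, 0.0, -5.3]
opening: 0.0133
grasp_force: 48.9
```

Request:
servo_tool([
  [[0,0,0.3],[0,0,0],0],
  [[0,0,0.6],[0,0,0],0],
  [[0,0,0.7],[0,0,0],0],
  [[0,0,0.7],[0,0,0],0],
  [[0,0,0.7],[0,0,0],0],
  [[0,0,0.7],[0,0,0],0],
  [[0,0,0.7],[0,0,0],0],
  [[0,0,0.6],[0,0,0],0],
  [[0,0,0.5],[0,0,0],0],
  [[0,0,0.25],[0,0,0],0],
  [[0,0,0],[0,0,0],0],
])

```text
time: 9.95
ee_pos: [0.5497, 0.0786, 0.1497]
tcp_rot: [-175.2, 0.4, 5.7]
wrist_force: [1.1, -0.5, -4.7]
opening: 0.0136
grasp_force: 48.9
```

Run:
```python
from m import *
print(get_obs()["ee_pos"],get_obs()["tcp_rot"])
for c in("scene","top"):
    im,d=camera(c)
    if c=="scene": cv2.imwrite("pics/s3.png",cv2.resize(im[60:230,270:460,::-1],None,fx=3,fy=3,interpolation=2))
    A=cloud(c,d,d>0);A=A[(abs(A[:,0]-.55)<.12)&(abs(A[:,1]-.193)<.12)]
    W=A[(A[:,2]>.122)&(A[:,2]<.145)]
    hsv=cv2.cvtColor(im,cv2.COLOR_RGB2HSV)
    # rim by colour too
    m=(hsv[...,0]>17)&(hsv[...,0]<32)&(hsv[...,1]>120)&(hsv[...,2]>70)
    B=cloud(c,d,m);B=B[(abs(B[:,0]-.55)<.1)&(abs(B[:,1]-.193)<.1)&(B[:,2]>.124)&(B[:,2]<.146)]
    print(c,len(B),rect(B[:,:2]),rect(W[:,:2]),np.percentile(B[:,2],[50,90]))
    for r in mark_of("sieve_floor",c)[:1]: print(r["score"],w(c,r["xyz"]))
```

```text
[0.5497 0.0786 0.1497] [-175.1724    0.4383    5.7209]
scene 342 ((547.9276733398438, 121.31874084472656), (132.8211212158203, 66.1980972290039), 4.766440391540527) ((546.6021118164062, 110.68301391601562), (137.82235717773438, 85.95232391357422), 5.293752193450928) [0.1362 0.1447]
0.95 [0.5499 0.0821 0.1217]Traceback (most recent call last):
  File "<stdin>", line 12, in <module>
    return _quantile_unchecked(
        a, q, axis, out, overwrite_input, method, keepdims, weights)
    return _ureduce(a,
                    func=_quantile_ureduce_func,
    ...<5 lines>...
                    overwrite_input=overwrite_input,
                    method=method)
    r = func(a, **kwargs)
    result = _quantile(arr,
                       quantiles=q,
    ...<2 lines>...
                       out=out,
                       weights=wgt)
    slices_having_nans = np.isnan(arr[-1, ...])
                                  ~~~^^^^^^^^^
IndexError: index -1 is out of bounds for axis 0 with size 0
```

View pics/s3.png

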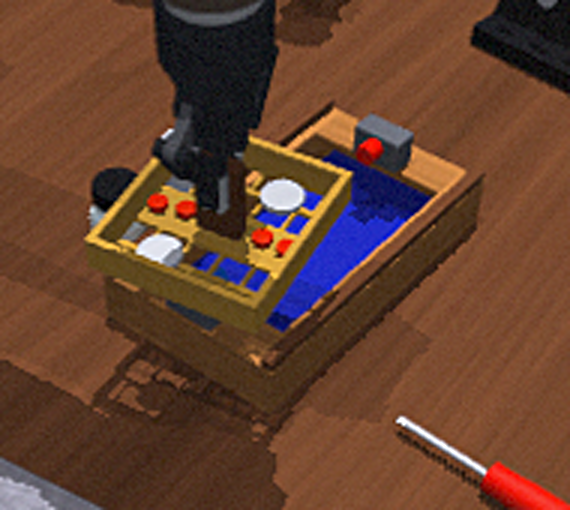

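Run:
```python
from h import *
o=get_obs();print(o["q"],o["qd"],o["tcp_rot"],o["ee_pos"])
```

```text
[  5.69439493   5.19133092   1.17442983  86.42406819   4.82573863
 179.94351073] [ 0.05520162  0.007868   -0.03377492 -0.12160873 -0.05832608  0.07347828] [-175.17383047    0.43621688    5.75068559] [0.549653   0.07890302 0.14976875]
```

Request:
servo_tool([
  [[0,0,-0.6],[0,0,0],0],
  [[-0.5,0,-1],[0,0,0],0],
  [[-0.8,0.1,-1],[0,0,0],0],
  [[-0.8,0.1,-1],[0,0,0],0],
  [[-0.8,0.1,-1],[0,0,0],0],
  [[-0.8,0.1,-1],[0,0,0],0],
  [[-0.6,0,-1],[0,0,0],0],
  [[-0.5,0,-1],[0,0,0],0],
  [[0,0,0],[0,0,0],0],
])

```text
time: 11.0
ee_pos: [0.5496, 0.079, 0.1498]
tcp_rot: [-180.0, -0.3, 13.4]
wrist_force: [-0.9, 0.2, -5.0]
opening: 0.0134
grasp_force: 48.9
```

Request:
servo_tool([
  [[0,0,-1],[0,0,0],0],
  [[0,0,-2],[0,0,0],0],
  [[0,0,-3.5],[0,0,0],0],
  [[0,0,-5],[0,0,0],0],
  [[0,0,-6],[0,0,0],0],
  [[0,0,-7],[0,0,0],0],
  [[0,0,-7],[0,0,0],0],
  [[0,0,-7],[0,0,0],0],
  [[0,0,-7],[0,0,0],0],
  [[0,0,-7],[0,0,0],0],
  [[0,0,-7],[0,0,0],0],
  [[0,0,-7],[0,0,0],0],
])

```text
time: 12.2
ee_pos: [0.5497, 0.0787, 0.1498]
tcp_rot: [179.7, -0.2, 80.1]
wrist_force: [-0.6, -0.2, -5.5]
opening: 0.0139
grasp_force: 48.9
```

Request:
servo_tool([
  [[0,0,-7],[0,0,0],0],
  [[0,0,-7],[0,0,0],0],
  [[0,0,-7],[0,0,0],0],
  [[0,0,-7],[0,0,0],0],
  [[0,0,-7],[0,0,0],0],
  [[0,0,-7],[0,0,0],0],
  [[0,0,-7],[0,0,0],0],
  [[0,0,-7],[0,0,0],0],
  [[0,0,-7],[0,0,0],0],
  [[0,0,-7],[0,0,0],0],
  [[0,0,-7],[0,0,0],0],
  [[0,0,-6],[0,0,0],0],
])

```text
time: 13.4
ee_pos: [0.5497, 0.0787, 0.1497]
tcp_rot: [179.8, 0.2, 163.1]
wrist_force: [-0.1, 0.3, -5.3]
opening: 0.0134
grasp_force: 48.9
```

Request:
servo_tool([
  [[0,0,-5],[0,0,0],0],
  [[0,0,-3.5],[0,0,0],0],
  [[0,0,-2.3],[0,0,0],0],
  [[0,0,-1.2],[0,0,0],0],
  [[0,0,-0.4],[0,0,0],0],
  [[0,0,0],[0,0,0],0],
])

```text
time: 14.0
ee_pos: [0.5497, 0.0787, 0.1498]
tcp_rot: [179.9, 0.3, 175.2]
wrist_force: [-0.1, 0.0, -4.9]
opening: 0.0135
grasp_force: 48.9
```

Request:
servo_tool([
  [[0,0,0],[0,0.003,0],0],
  [[0,0,0],[0.0009,0.006,0],0],
  [[0,0,0],[0.0009,0.009,0],0],
  [[0,0,0],[0.0009,0.012,0],0],
  [[0,0,0],[0.0009,0.013,0],0],
  [[0,0.1,-0.1],[0.0009,0.014,0],0],
  [[0,0.1,-0.1],[0.0009,0.014,0],0],
  [[0,0.1,-0.1],[0.0009,0.013,0],0],
  [[0,0,0],[0.0009,0.011,0],0],
  [[0,0,0],[0.0009,0.009,0],0],
  [[0,0,0],[0.0009,0.006,0],0],
  [[0,0,0],[0,0.004,0],0],
])

```text
time: 15.2
ee_pos: [0.5499, 0.1937, 0.1499]
tcp_rot: [179.9, -0.0, 175.5]
wrist_force: [0.1, -0.2, -5.3]
opening: 0.0135
grasp_force: 48.9
```

Request:
servo_tool([
  [[0,0,0],[0,0,0],0],
  [[0,0,0],[0,0,0],0],
])

```text
time: 15.4
ee_pos: [0.55, 0.1929, 0.15]
tcp_rot: [179.9, -0.0, 175.5]
wrist_force: [-0.1, 0.4, -5.8]
opening: 0.0136
grasp_force: 48.9
```

Run:
```python
from m import *
print(get_obs()["ee_pos"],get_obs()["tcp_rot"],get_obs()["q"])
for c in("scene","top"):
    im,d=camera(c)
    if c=="scene": cv2.imwrite("pics/s4.png",cv2.resize(im[60:230,270:460,::-1],None,fx=3,fy=3,interpolation=2))
    A=cloud(c,d,d>0);A=A[(abs(A[:,0]-.55)<.11)&(abs(A[:,1]-.193)<.11)]
    W=A[(A[:,2]>.122)&(A[:,2]<.150)]
    print(c,len(W),rect(W[:,:2]))
    for n in("sieve_floor","rail_mid"):
        for r in mark_of(n,c)[:1]: print(n,r["score"],w(c,r["xyz"]))
```

```text
[0.55   0.1929 0.15  ] [179.8912  -0.0168 175.4983] [19.2731  8.5705  5.017  86.418   0.1063 23.7748]
scene 1855 ((550.6044921875, 192.3573760986328), (154.78622436523438, 139.57467651367188), 85.31082153320312)
sieve_floor 0.9 [0.5522 0.1906 0.1208]
rail_mid 0.65 [0.5506 0.1892 0.0447]
top 1698 ((550.53076171875, 194.2393341064453), (150.4986572265625, 137.69459533691406), 85.58195495605469)
sieve_floor 0.73 [0.5473 0.1941 0.1203]
rail_mid 0.96 [0.551  0.1929 0.0494]
```

View pics/s4.png

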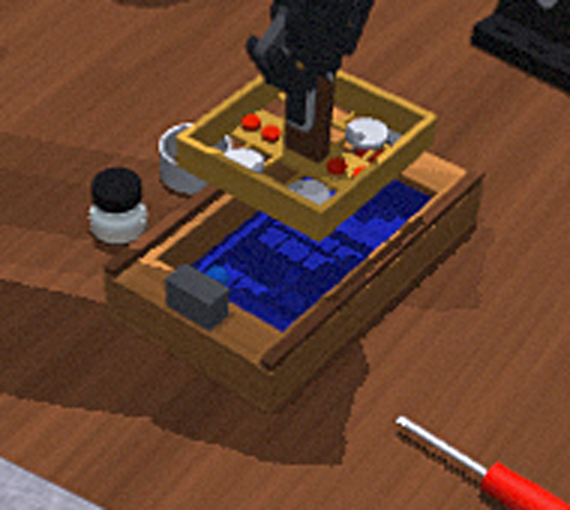

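Request:
servo_tool([
  [[0,0,0],[0,0,0.003],0],
  [[0,0,0],[0,0,0.006],0],
  [[0,0,0],[0,0,0.009],0],
  [[0,0,0],[0,0,0.01],0],
  [[0,0,0],[0,0,0.01],0],
  [[0,0,0],[0,0,0.009],0],
  [[0,0,0],[0,0,0.007],0],
  [[0,0,0],[0,0,0.006],0],
  [[0,0,0],[0,0,0.004],0],
  [[0,0,0],[0,0,0.003],0],
  [[0,0,0],[0,0,0.001],0],
  [[0,0,0],[0,0,0],0],
])

```text
time: 16.9
ee_pos: [0.5501, 0.1933, 0.0821]
tcp_rot: [179.9, -0.0, 175.5]
wrist_force: [-0.5, -0.8, -5.5]
opening: 0.0133
grasp_force: 48.9
```

Request:
servo_tool([
  [[0,0,0],[0,0,0.001],0],
  [[0,0,0],[0,0,0.001],0],
  [[0,0,0],[0,0,0.0007],0],
  [[0,0,0],[0,0,0],0],
])

```text
time: 17.3
ee_pos: [0.5501, 0.1933, 0.0796]
tcp_rot: [179.9, 0.0, 175.5]
wrist_force: [-0.4, 0.3, -2.9]
opening: 0.0134
grasp_force: 49.2
```

Request:
servo_tool([
  [[0,0,0],[0,0,0.0004],0],
  [[0,0,0],[0,0,0.0004],0],
  [[0,0,0],[0,0,0],0],
  [[0,0,0],[0,0,0],0],
])

```text
time: 17.7
ee_pos: [0.5503, 0.1934, 0.0795]
tcp_rot: [179.9, 0.1, 175.5]
wrist_force: [-2.5, -0.3, 5.4]
opening: 0.0134
grasp_force: 50.3
```

Request:
servo_tool([
  [[0,0,0],[0,0.003,0],0],
  [[0,0,0],[0,0.004,0],0],
  [[0,0,0],[0,0.004,0],0],
  [[0,0,0],[0,0,0],0],
])

```text
time: 18.1
ee_pos: [0.5516, 0.2048, 0.0795]
tcp_rot: [179.8, 0.1, 175.5]
wrist_force: [0.4, 0.4, 4.7]
opening: 0.0133
grasp_force: 50.4
```

Request:
servo_tool([
  [[0,0,0],[0,0.003,0],0],
  [[0,0,0],[0,0,0],0],
])

```text
time: 18.3
ee_pos: [0.5517, 0.2065, 0.0795]
tcp_rot: [180.0, 0.1, 175.5]
wrist_force: [-0.6, -7.2, 6.0]
opening: 0.0134
grasp_force: 50.6
```

Request:
servo_tool([
  [[0,0,0],[0,0.001,0],0],
  [[0,0,0],[0,0,0],0],
])

```text
time: 18.5
ee_pos: [0.5517, 0.2068, 0.0795]
tcp_rot: [-180.0, 0.1, 175.4]
wrist_force: [-1.2, -10.4, 7.7]
opening: 0.0135
grasp_force: 50.8
```

Request:
servo_tool([
  [[0,0,0],[0,-0.004,0],0],
  [[0,0,0],[0,-0.007,0],0],
  [[0,0,0],[0,-0.007,0],0],
  [[0,0,0],[0,-0.005,0],0],
  [[0,0,0],[0,-0.002,0],0],
  [[0,0,0],[0,0,0],0],
])

```text
time: 19.1
ee_pos: [0.5499, 0.1833, 0.0795]
tcp_rot: [179.8, 0.1, 175.5]
wrist_force: [-0.7, -1.6, 5.5]
opening: 0.0137
grasp_force: 50.6
```

Request:
servo_tool([
  [[0,0,0],[0,-0.003,0],0],
  [[0,0,0],[0,0,0],0],
])

```text
time: 19.3
ee_pos: [0.5497, 0.1805, 0.0795]
tcp_rot: [179.8, 0.1, 175.5]
wrist_force: [0.7, 0.2, 5.4]
opening: 0.0136
grasp_force: 50.5
```

Request:
servo_tool([
  [[0,0,0],[0,-0.003,0],0],
  [[0,0,0],[0,0,0],0],
])

```text
time: 19.5
ee_pos: [0.5495, 0.1775, 0.0795]
tcp_rot: [179.8, 0.1, 175.5]
wrist_force: [0.5, 0.9, 6.2]
opening: 0.0136
grasp_force: 50.5
```

Request:
servo_tool([
  [[0,0,0],[0,-0.003,0],0],
  [[0,0,0],[0,0,0],0],
])

```text
time: 19.7
ee_pos: [0.5492, 0.1746, 0.0795]
tcp_rot: [179.8, 0.1, 175.5]
wrist_force: [0.3, -0.6, 6.3]
opening: 0.0135
grasp_force: 50.5
```

Request:
servo_tool([
  [[0,0,0],[0,-0.003,0],0],
  [[0,0,0],[0,0,0],0],
])

```text
time: 19.9
ee_pos: [0.549, 0.1716, 0.0795]
tcp_rot: [179.8, 0.1, 175.5]
wrist_force: [-0.1, 0.0, 6.2]
opening: 0.0136
grasp_force: 50.5
```

Request:
servo_tool([
  [[0,0,0],[0,-0.003,0],0],
  [[0,0,0],[0,0,0],0],
])

```text
time: 20.1
ee_pos: [0.5488, 0.1686, 0.0796]
tcp_rot: [179.8, 0.1, 175.5]
wrist_force: [-0.0, 0.0, 6.4]
opening: 0.0135
grasp_force: 50.6
```

Request:
servo_tool([
  [[0,0,0],[0,-0.003,0],0],
  [[0,0,0],[0,0,0],0],
])

```text
time: 20.3
ee_pos: [0.5485, 0.1656, 0.0795]
tcp_rot: [179.8, 0.1, 175.5]
wrist_force: [-0.2, -0.7, 6.1]
opening: 0.0137
grasp_force: 50.6
```

Request:
servo_tool([
  [[0,0,0],[0,-0.003,0],0],
  [[0,0,0],[0,0,0],0],
])

```text
time: 20.5
ee_pos: [0.5483, 0.1633, 0.0796]
tcp_rot: [179.8, 0.1, 175.5]
wrist_force: [-0.3, 4.5, 5.2]
opening: 0.0135
grasp_force: 50.3
```

Request:
servo_tool([
  [[0,0,0],[0,-0.0015,0],0],
  [[0,0,0],[0,0,0],0],
])

```text
time: 20.7
ee_pos: [0.5483, 0.1626, 0.0797]
tcp_rot: [179.7, 0.1, 175.6]
wrist_force: [0.4, 8.7, 5.9]
opening: 0.0132
grasp_force: 50.4
```

Run:
```python
from h import *
im,_=camera("scene");cv2.imwrite("pics/s5.png",cv2.resize(im[80:210,290:440,::-1],None,fx=4,fy=4,interpolation=2))
im,_=camera("top");cv2.imwrite("pics/t5.png",cv2.resize(im[150:250,140:290,::-1],None,fx=4,fy=4,interpolation=2))
```

```text
(no output)
```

View pics/s5.png

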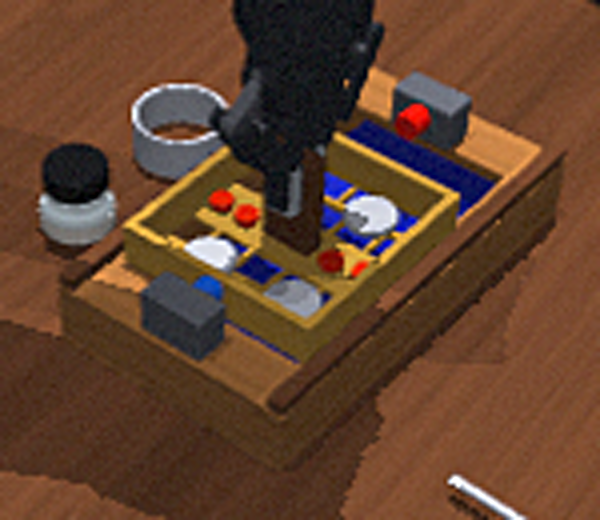

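Request:
servo_tool([
  [[0,0,0],[0,0.025,0],0],
])

```text
time: 20.9
ee_pos: [0.55, 0.1847, 0.0795]
tcp_rot: [179.9, 0.1, 175.4]
wrist_force: [0.7, -2.6, 4.9]
opening: 0.0138
grasp_force: 50.5
```

Request:
servo_tool([
  [[0,0,0],[0,0,0],0],
])

```text
time: 21.0
ee_pos: [0.5503, 0.188, 0.0795]
tcp_rot: [179.8, 0.1, 175.6]
wrist_force: [-0.3, 2.3, 6.0]
opening: 0.0134
grasp_force: 50.5
```

Request:
servo_tool([
  [[0,0,0],[0,-0.02,0],0],
  [[0,0,0],[0,0,0],0],
  [[0,0,0],[0,0.025,0],0],
])

```text
time: 21.3
ee_pos: [0.5505, 0.1889, 0.0795]
tcp_rot: [179.9, 0.1, 175.3]
wrist_force: [0.8, -3.4, 4.8]
opening: 0.0137
grasp_force: 50.4
```

Request:
servo_tool([
  [[0,0,0],[0,0,0],0],
])

```text
time: 21.4
ee_pos: [0.5507, 0.1928, 0.0795]
tcp_rot: [179.8, 0.1, 175.6]
wrist_force: [-0.0, 2.5, 6.9]
opening: 0.0134
grasp_force: 50.6
```

```bash
cat > look.py <<'E'
from m import *
import sys
im,_=camera("scene");a=cv2.resize(im[80:210,290:440,::-1],None,fx=4,fy=4,interpolation=2)
cv2.imwrite(f"pics/{sys.argv[1]}.png",a)
c="scene"
for n in("small_1_center","large_1_center"):
    for r in mark_of(n,c)[:8]:
        p=w(c,r["xyz"])
        if r["score"]>.2 and abs(p[0]-.55)<.1 and abs(p[1]-.193)<.16:
            g=get_obs()["ee_pos"];e=p-g;t=np.radians(-4.45)
            print(n,round(r["score"],2),"rel sieve x,y mm",(np.array([[np.cos(t),np.sin(t)],[-np.sin(t),np.cos(t)]])@e[:2]*1000).round(),"z",p[2].round(3))
E
python3 look.py s6
```

```text
large_1_center 0.44 rel sieve x,y mm [-22. -34.] z 0.054
```

View pics/s6.png

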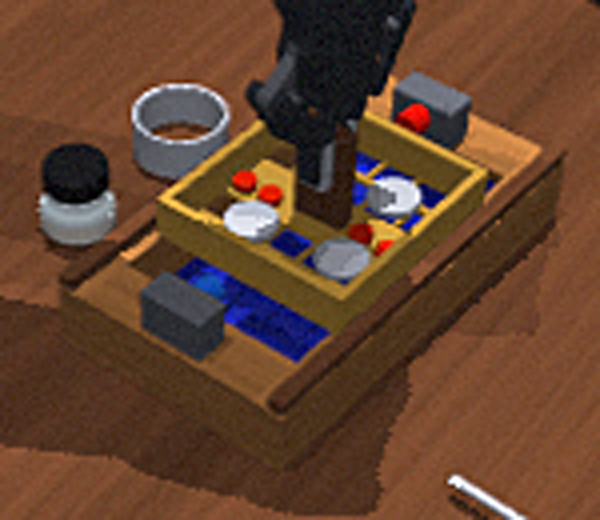

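Request:
servo_tool([
  [[0,0,0],[0,-0.004,0],0],
  [[0,0,0],[0,-0.008,0],0],
  [[0,0,0],[0,-0.008,0],0],
  [[0,0,0],[0,-0.005,0],0],
  [[0,0,0],[0,0,0],0],
  [[0,0,0],[0,0.006,0],0],
  [[0,0,0],[0,0.012,0],0],
  [[0,0,0],[0,0.019,0],0],
  [[0,0,0],[0,-0.014,0],0],
  [[0,0,0],[0,-0.011,0],0],
  [[0,0,0],[0,-0.007,0],0],
  [[0,0,0],[0,-0.005,0],0],
])

```text
time: 22.75
ee_pos: [0.5486, 0.1662, 0.0795]
tcp_rot: [179.8, 0.1, 175.5]
wrist_force: [1.1, 2.7, 6.2]
opening: 0.013
grasp_force: 50.7
```

```bash
cat > look.py <<'E'
from m import *
import sys
g=get_obs()["ee_pos"];t=np.radians(-4.45);R=np.array([[np.cos(t),np.sin(t)],[-np.sin(t),np.cos(t)]])
print(g)
for c in("scene","top"):
    im,d=save(c,sys.argv[1]+c)
    h=cv2.cvtColor(im,cv2.COLOR_RGB2HSV)
    for nm,m in(("red",((h[...,0]<6)|(h[...,0]>174))&(h[...,1]>170)&(h[...,2]>90)),("silver",(h[...,1]<45)&(h[...,2]>95))):
        n,l,s,_=cv2.connectedComponentsWithStats(m.astype(np.uint8))
        for i in range(1,n):
            if s[i,4]<4: continue
            P=cloud(c,d,l==i)
            if not len(P): continue
            p=np.median(P,0);e=R@(p[:2]-g[:2])*1000
            if abs(e[0])<72 and abs(e[1])<130 and p[2]<.075: print(c,nm,s[i,4],e.round(),"z",p[2].round(3))
E
python3 look.py a
```

```text
[0.5486 0.1662 0.0795]
scene red 57 [  2. 114.] z 0.068
scene red 24 [-51.  16.] z 0.054
scene red 4 [-34.  14.] z 0.055
scene silver 103 [29. 49.] z 0.055
scene silver 105 [-29. -22.] z 0.054
scene silver 108 [37. -2.] z 0.054
top red 25 [-33.  19.] z 0.055
top red 20 [-51.  21.] z 0.055
top silver 116 [38. -4.] z 0.055
top silver 7 [   2. -110.] z 0.074
top silver 190 [-31. -20.] z 0.054
top silver 4 [ -12. -105.] z 0.075
top silver 4 [-51.  64.] z 0.048
```

Request:
servo_tool([
  [[0,0,0],[0,0,0],0],
  [[0,0,0],[0,0.006,0],0],
  [[0,0,0],[0,0.012,0],0],
  [[0,0,0],[0,0.019,0],0],
  [[0,0,0],[0,-0.014,0],0],
  [[0,0,0],[0,-0.011,0],0],
  [[0,0,0],[0,-0.007,0],0],
  [[0,0,0],[0,-0.005,0],0],
  [[0,0,0],[0,0,0],0],
])

```text
time: 23.75
ee_pos: [0.5486, 0.1656, 0.0795]
tcp_rot: [179.9, 0.1, 175.5]
wrist_force: [-0.2, -2.6, 7.2]
opening: 0.0134
grasp_force: 51.0
```

```bash
python3 look.py b; python3 -c "
import cv2,numpy as np
a=cv2.imread('pics/bscene.png')[80:210,290:440];b=cv2.imread('pics/btop.png')[155:255,140:290]
f=lambda x,s:cv2.resize(x,None,fx=s,fy=s,interpolation=2)
a=f(a,2.6);b=f(b,2.6);h=max(len(a),len(b));P=lambda x:cv2.copyMakeBorder(x,0,h-len(x),0,0,0)
cv2.imwrite('pics/v1.png',np.hstack([P(a),P(b)]))"
```

```text
[0.5486 0.1656 0.0795]
scene red 57 [  2. 115.] z 0.068
scene silver 202 [33. 36.] z 0.055
scene silver 99 [-33. -16.] z 0.055
top red 21 [-29.  41.] z 0.012
top red 30 [-54.  40.] z 0.012
top silver 45 [40.  8.] z 0.055
top silver 8 [   4. -110.] z 0.074
top silver 12 [ -17. -110.] z 0.075
top silver 184 [-37. -12.] z 0.055
top silver 4 [-25. -56.] z 0.049
top silver 4 [-51.  65.] z 0.049
```

View pics/v1.png

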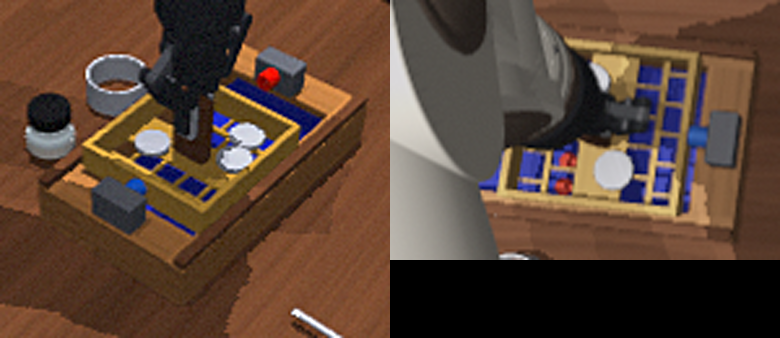

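Request:
servo_tool([
  [[0,0,0],[0,0.006,0],0],
  [[0,0,0],[0,0.012,0],0],
  [[0,0,0],[0,0.019,0],0],
  [[0,0,0],[0,-0.014,0],0],
  [[0,0,0],[0,-0.011,0],0],
  [[0,0,0],[0,-0.007,0],0],
  [[0,0,0],[0,-0.005,0],0],
  [[0,0,0],[0,0,0],0],
])

```text
time: 24.65
ee_pos: [0.5486, 0.1657, 0.0795]
tcp_rot: [179.9, 0.1, 175.5]
wrist_force: [-0.3, -2.1, 7.6]
opening: 0.0135
grasp_force: 51.1
```

```bash
python3 look.py c
python3 - <<'E'
from h import *
for c in("scene","top"):
    camera(c)
    for r in recognise("small_1_center",c): print(c,r["score"],w(c,r["xyz"]))
E
```

```text
[0.5486 0.1657 0.0795]
scene red 57 [  3. 115.] z 0.068
scene silver 62 [-37.   5.] z 0.055
scene silver 197 [33. 34.] z 0.054
top red 27 [-55.  41.] z 0.012
top silver 47 [42.  9.] z 0.055
top silver 8 [   2. -110.] z 0.074
top silver 187 [-36.  14.] z 0.055
top silver 6 [ -19. -100.] z 0.075
top silver 4 [-51.  65.] z 0.048
```

Now one cycle toward blue to shift the large discs apart, then look.

Request:
servo_tool([
  [[0,0,0],[0,0.005,0],0],
  [[0,0,0],[0,0.009,0],0],
  [[0,0,0],[0,0.011,0],0],
  [[0,0,0],[0,0.008,0],0],
  [[0,0,0],[0,0.004,0],0],
  [[0,0,0],[0,-0.006,0],0],
  [[0,0,0],[0,-0.012,0],0],
  [[0,0,0],[0,-0.019,0],0],
  [[0,0,0],[0,0.014,0],0],
  [[0,0,0],[0,0.011,0],0],
  [[0,0,0],[0,0.007,0],0],
  [[0,0,0],[0,0.003,0],0],
])

```text
time: 26.15
ee_pos: [0.5513, 0.2016, 0.0795]
tcp_rot: [179.9, 0.1, 175.5]
wrist_force: [-0.0, -2.4, 6.4]
opening: 0.0135
grasp_force: 51.3
```

```bash
python3 look.py d
python3 - <<'E'
from h import *
for c in("scene","top"):
    camera(c)
    for r in recognise("small_1_center",c): print(c,r["score"],w(c,r["xyz"]))
E
```

```text
[0.5513 0.2016 0.0795]
scene red 27 [ 3. 86.] z 0.07
scene red 21 [-49.   1.] z 0.012
scene red 18 [-26.  -2.] z 0.011
scene red 5 [23. -4.] z 0.012
scene silver 90 [  2. 103.] z 0.075
scene silver 97 [-35. -16.] z 0.055
scene silver 201 [33.  2.] z 0.054
top silver 153 [38. -9.] z 0.055
top silver 10 [34. 15.] z 0.056
top silver 184 [-37. -11.] z 0.055
top silver 4 [-38.  29.] z 0.05
```

Request:
servo_tool([
  [[0,0,0],[0,-0.004,0],0],
  [[0,0,0],[0,-0.007,0],0],
  [[0,0,0],[0,-0.004,0],0],
  [[0,0,0],[0,0,-0.0005],0],
  [[0,0,0],[0,0,0],20],
  [[0,0,0],[0,0,0],40],
  [[0,0,0],[0,0,0],60],
  [[0,0,0],[0,0,0],60],
  [[0,0,0],[0,0,-0.005],60],
  [[0,0,0],[0,0,-0.03],60],
  [[0,0,0],[0,0,-0.04],60],
  [[0,0,0],[0,0,-0.04],60],
])

```text
time: 27.65
ee_pos: [0.549, 0.1855, 0.1954]
tcp_rot: [179.9, -0.1, 175.5]
wrist_force: [1.6, 0.5, 0.7]
opening: 0.0512
grasp_force: 0.0
```

Request:
servo_tool([
  [[0,0,0],[0.01,-0.03,-0.02],60],
  [[0,0,0],[0.02,-0.045,-0.01],60],
  [[0,0,0],[0.03,-0.045,0],60],
  [[0,0,0],[0.03,-0.045,0],60],
  [[0,0,0],[0.03,-0.045,0],60],
  [[0,0,0],[0.02,-0.03,0],60],
  [[0,0,0],[0,0,0],60],
])

```text
time: 28.35
ee_pos: [0.3967, -0.0352, 0.2247]
tcp_rot: [179.9, 0.1, 175.3]
wrist_force: [1.3, -0.4, 1.1]
opening: 0.0513
grasp_force: 0.0
```

```bash
sed -i 's/^g=get_obs.*;t=/g=np.array([.550,.187,0]);t=/' look.py; python3 look.py e
python3 - <<'E'
from m import *
for c in("scene","top"):
    im,d=camera(c)
    for n in("sieve_floor","rail_mid"):
        for r in mark_of(n,c)[:1]: print(c,n,r["score"],w(c,r["xyz"]))
a=cv2.imread('pics/escene.png')[80:210,290:440];b=cv2.imread('pics/etop.png')[155:255,140:290]
f=lambda x,s:cv2.resize(x,None,fx=s,fy=s,interpolation=2)
a=f(a,2.6);b=f(b,2.6);h=max(len(a),len(b));P=lambda x:cv2.copyMakeBorder(x,0,h-len(x),0,0,0)
cv2.imwrite('pics/v2.png',np.hstack([P(a),P(b)]))
E
```

```text
[0.55  0.187 0.   ]
scene red 56 [ 3. 93.] z 0.068
scene silver 96 [-36. -15.] z 0.054
scene silver 203 [33. -0.] z 0.055
scene silver 126 [   1. -126.] z 0.074
top red 67 [ -2. 101.] z 0.07
top silver 180 [ 35. -11.] z 0.055
top silver 138 [28. 30.] z 0.055
top silver 6 [ 27. -54.] z 0.048
top silver 209 [  -2. -124.] z 0.075
top silver 187 [-37. -12.] z 0.055
top silver 6 [-29. -52.] z 0.006
top silver 6 [-41. -29.] z 0.006
top silver 5 [-51. -55.] z 0.045
scene sieve_floor 0.92 [0.5501 0.1857 0.0503]
scene rail_mid 0.86 [0.5509 0.1913 0.0453]
top sieve_floor 0.84 [0.5496 0.187  0.048 ]
top rail_mid 0.65 [0.5492 0.1944 0.0469]
```

View pics/v2.png

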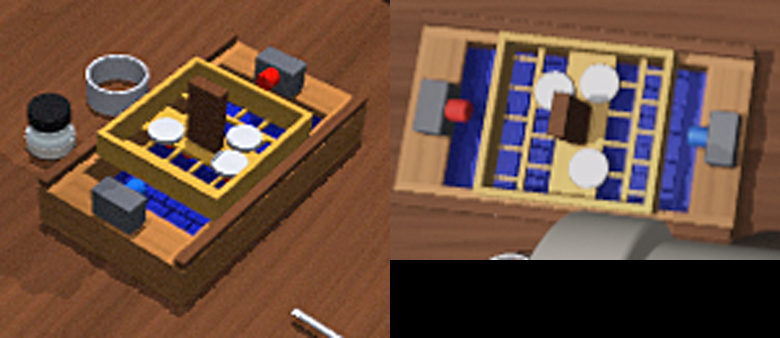

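```bash
python3 -c "
from workcell import *
print(job_done())"
```

```text
the job is handed in; nothing more can be done
None
```

I handed the job in at about 28 s of the 54 s. The sieve is released on the rails with the three silver discs in it and no coral discs left in view. I saw three coral discs in the tray; the fourth I infer is there too, since it no longer shows in the sieve from either camera.

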